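# Fit the cover plate over the box's two studs

### The arm

A 6-joint arm with a two-finger parallel gripper is mounted at the origin on a cart in front of the work surface, level with it; the furniture and walls round the work are solid. World frame = base frame: x ahead of the robot, y to its left, z up, the work surface at z = 0. Lengths are in m, angles in rad, forces in N, time in s.
With the tool pointing down it reaches from about 0.375 to 0.975 m from the base axis. Payload 3.8 kg.
Tool frame: the origin (TCP) lies at the very end of the fingers, on their centre line; the grasp point (between the pads) lies 19 mm behind it; z points along the fingers, y is the line along which they close (so a half turn about z gives the same grasp; the last joint's range is limited). The gripper opens to 85 mm and grips with 20 to 120 N. Pads are 22 mm wide; open, the fingers measure 114 mm over their backs; the gripper's body (76 mm by 85 mm) begins 54 mm behind the grasp point. The pads swing forward as they close: fully open they stand 13 mm farther back than shut.
Start: joints at [1.145, 0.264, 1.604, -0, 1.274, -0.037], TCP at [0.256, 0.625, 0.231] pointing down, gripper open.
Joint ranges: [-2.63, 2.63], [-0.94, 2.18], [0.31, 2.57], [-1.31, 4.45], [0, 2.66], [-2.55, 2.55]. Speed limits (rad/s): [2.57, 2.57, 3.14, 3.14, 3.14, 3.14].

### API

Orientations are given as a rotation vector (axis times angle).
In Python, from workcell import monitor, viewer, job gives the robot as it stands. The module is installed in compiled form; this text tells all that it offers.
- The arm moves only by the tool step_arm, never from a script. Its argument "series" is one flat list of numbers, 4 for each row, row after row: the shift along the tool's x, y, z in m, then the turn about the tool's z in rad. A call has 1 to 8 rows; each row is the pose to reach, as a shift and turn from the pose commanded when the call began, along the tool's axes at that moment; what a row does not reach only later rows make up. A row lasts 1/8 s, in which the tool goes at most 62.5 mm and 10.7 degrees, less where a joint would pass 70% of its speed; a pose out of reach is approached as far as the arm can. A call with a gripper value outside its range is refused whole. "gripper" is the opening, from 0 (shut) to 1 (fully open), set as the call begins (left out, the last holds). The fingers move at their own pace and stop on an object; "newtons" is the grip in N (left out, the last holds). Time passes only in rows, so rows that repeat a pose let the fingers close. It gives the time, the measured TCP pose, the force, the opening and the grip force at its end, in the units of the state.
- monitor.read_state(): the state, without advancing time (a new reading comes with each control period).
- viewer.read_camera(name): name is "side" or "top"; returns a dict with "image" (420x560x3 uint8, red, green, blue), "intrinsics" (3x3 intrinsics, pixels), "T" (4x4, takes a point from camera to world coordinates). Camera axes: x right, y up, looking along -z (the intrinsics and any distortion apply to the point x, -y, -z); pixel columns grow to the right and rows downward; lengths in m; the calibration is good to about 2 mm. A picture is of the moment at which its call begins. There is no depth.
- job.finish_job(): hands the job in; it is judged then, once.
Trained networks look in a picture, given as the dict that the camera call returned (one of the last four; its "shot" number tells which), for a name from the list of things; names that differ only in an ending like _2 or _b are one class to them, and where a whole thing is asked for, a point or a joint stands for the part that bears it (a point fixed in the world has none). Each returns a list of dicts, best first, with "score" (0 to 1); they miss things now and then, are a little off and sometimes report something else, mostly with a low value. They report only what shows in the picture. A call takes as long as a camera call. They do not tell look-alikes from the thing itself.
- viewer.boxes_of(picture, label): "extent" ([centre column, centre row, width, height] in pixels, round what is visible of it).
- viewer.spot_point(picture, label): "point" ([column, row] in pixels: a listed point, or the origin of a listed thing).
The state is a dict: "time": time; "q": joint angles; "joint_vel": joint speeds; "joint_torque": joint torques, N m; "tool_pos": TCP position; "tcp_rot": TCP orientation; "wrist_force": force on the tool from outside, world axes, zero at the start; "torque": the same for the moment, N m; "width": opening from 0.0 (shut) to 1.0 (fully open); "grip_force": force on a finger pad.
Only numpy, scipy, OpenCV 4.12 (cv2) and the standard library are available. Lean on these libraries where they do the work, as an engineer would, in place of code of your own. Each camera call takes 0.05 s, during which the arm holds its last target. There are 200 camera calls.

### The job

Close the welded steel box on the bench with its cover: of the three plates with an upright lug, take the one with two large round holes, lower it over the box's two studs until the holes drop over them, and leave it lying flush on the box's flange with the lug up. Leave the other two plates where they lie.

Things in the scene. Friction and masses are not known exactly. Their poses are not given: they have to be found in the camera images.
- cover_lug (a point): The cover: steel plate 130 x 60 x 8 mm lying flat, two 30 mm holes on its long centre line 45 mm either side of the middle. There an upright lug to pinch: 40 mm along the plate, 12 mm thick, 50 mm tall above the plate. This point: the lug's centre, 33 mm above the plate's underside. x along the plate's length, y through the lug's thickness, z up; half a turn makes no difference. 0.3 to 0.6 kg.
- seat (a point): The fixed dark steel box: foot 150 x 80 mm, flange 130 x 60 mm on top, 50 mm above the bench, with a small rectangular mouth. Two 12 mm studs stand on the flange 45 mm either side of its centre, 30 mm tall, the upper 14 mm tapering to 4 mm. This point: centre of the flange's upper face; x through both studs, z up. With the cover home its lug's centre is 33 mm above this point.
- plate_one_lug (a point): A loose plate that does not fit: same size, steel and lug as the cover, but with a single large hole, at one end. This point: the centre of its lug, axes as on the cover.
- plate_four_lug (a point): A loose plate that does not fit: same size, steel and lug as the cover, but with only four small 9 mm holes near its corners. This point: the centre of its lug, axes as on the cover.
Mind the look-alikes: they are no part of the job. Leave any purple look-alike of the part that bears cover_lug alone.

How it is judged:
By the outcome, as a careful person would: the job done as asked, in the order asked, and still so for the second after the job is handed in, with the robot touching nothing.
It also fails if it takes over 32 s, if anything falls off the work surface, if the arm or the gripper's body presses on something with over 40 N, if the wrist force passes 120 N, or if a joint passes its speed limit or range.

## Working session

There is one attempt and no reset: what is moved stays moved. The work goes in short steps, Python scripts to look and compute and a tool call to move; the robot and the scene stay as the last step left them, time stands still between calls to the robot, and variables do not carry over. Pictures are saved under pics/ and viewed, at most 10 in all, crops included, and the job is handed in when it is done.

Besides the shell and the picture viewer there is one more tool, called after ">>>" as a command line: name --argument value ..., lists and objects as JSON in quotes. step_arm: Moves the arm, as the interface text tells. Its arguments: {"type":"object","properties":{"series":{"type":"array"},"gripper":{"type":"number"},"newtons":{"type":"number"}},"required":["series"]}

```bash
mkdir -p pics; cat > h.py <<'E'
import numpy as np, cv2
from workcell import monitor, viewer, job
def shot(name,save=None):
    p=viewer.read_camera(name)
    if save: cv2.imwrite('pics/'+save,p['image'][:,:,::-1])
    return p
def ray(p,uv):
    K=np.array(p['intrinsics']);T=np.array(p['T'])
    d=np.linalg.inv(K)@[uv[0],uv[1],1]
    return T[:3,3],T[:3,:3]@(d*[1,-1,-1])
def at_z(p,uv,z):
    o,d=ray(p,uv); return o+d*(z-o[2])/d[2]
def tri(a,ua,b,ub):
    o1,d1=ray(a,ua);o2,d2=ray(b,ub)
    s=np.linalg.lstsq(np.c_[d1,-d2],o2-o1,rcond=None)[0]
    x,y=o1+d1*s[0],o2+d2*s[1]
    return (x+y)/2,np.linalg.norm(x-y)
def proj(p,X):
    T=np.array(p['T']);c=T[:3,:3].T@(np.array(X)-T[:3,3]);v=np.array(p['intrinsics'])@(c*[1,-1,-1]);return v[:2]/v[2]
E
python3 - <<'E'
from h import *
np.set_printoptions(precision=3,suppress=True)
a=shot('top','t0.png');b=shot('side','s0.png')
print({k:v for k,v in a.items() if k!='image'},b['T'])
for l in ['cover_lug','seat','plate_one_lug','plate_four_lug']:
    for p,n in((a,'top'),(b,'side')):
        print(l,n,[(np.round(r['point']),round(r['score'],2),at_z(p,r['point'],.05 if l=='seat' else .033)) for r in viewer.spot_point(p,l)])
print(monitor.read_state())
E
```

```text
{'intrinsics': array([[470.069,   0.   , 285.852],
       [  0.   , 470.069, 204.092],
       [  0.   ,   0.   ,   1.   ]]), 'T': array([[ 0.016,  0.992, -0.124,  0.408],
       [-1.   ,  0.018,  0.019,  0.339],
       [ 0.021,  0.124,  0.992,  1.095],
       [ 0.   ,  0.   ,  0.   ,  1.   ]]), 'shot': 1} [[-0.922  0.132 -0.363  0.111]
 [-0.386 -0.353  0.852  1.306]
 [-0.016  0.926  0.377  0.498]
 [ 0.     0.     0.     1.   ]]
cover_lug top [(array([400., 238.]), 0.63, array([0.468, 0.06 , 0.033])), (array([142., 261.]), 0.56, array([0.407, 0.639, 0.033])), (array([316., 173.]), 0.55, array([0.613, 0.252, 0.033]))]
cover_lug side [(array([266., 302.]), 0.83, array([0.415, 0.647, 0.033])), (array([255., 206.]), 0.82, array([0.613, 0.264, 0.033]))]
seat top [(array([397., 241.]), 0.57, array([0.46 , 0.069, 0.05 ]))]
seat side [(array([339., 182.]), 0.88, array([0.456, 0.073, 0.05 ]))]
plate_one_lug top [(array([234., 214.]), 0.83, array([0.515, 0.436, 0.033]))]
plate_one_lug side [(array([262., 244.]), 0.88, array([0.51 , 0.45 , 0.033]))]
plate_four_lug top [(array([304., 247.]), 0.79, array([0.445, 0.275, 0.033]))]
plate_four_lug side [(array([319., 219.]), 0.61, array([0.442, 0.282, 0.033]))]
{'time': 0.5, 'q': array([ 1.145,  0.264,  1.604,  0.   ,  1.274, -0.037]), 'joint_vel': array([-0.001,  0.   , -0.002, -0.002,  0.002, -0.   ]), 'joint_torque': array([ -0.   , -51.44 , -36.724,   0.   ,   0.002,   0.   ]), 'tool_pos': array([0.256, 0.625, 0.231]), 'tcp_rot': array([-0.607, -3.082,  0.   ]), 'wrist_force': array([ 0.13 , -0.099,  0.242]), 'torque': array([ 0.02, -0.  , -0.03]), 'grip_force': 0.0, 'width': 1.001164649951072}
```

View pics/t0.png

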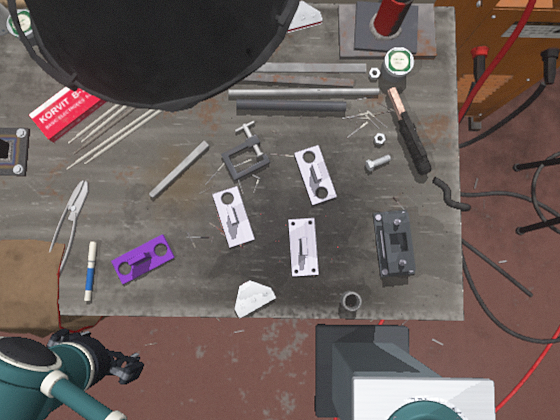

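View pics/s0.png

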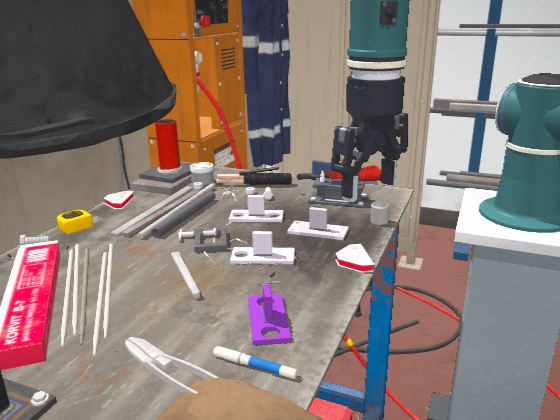

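The top view shows the cover (two holes) at about (316,175), the one-hole plate at (233,216), the four-hole plate at (304,247), the box at (396,245), and the purple decoy at (142,260). I'll zoom in on the cover and box to get their yaw.

```bash
python3 - <<'E'
from h import *
np.set_printoptions(precision=4,suppress=True)
a=shot('top');b=shot('side');im=a['image'][:,:,::-1]
c=[cv2.resize(im[y:y+75,x:x+56],None,fx=7,fy=7,interpolation=cv2.INTER_CUBIC) for x,y in((288,139),(368,203))]
cv2.imwrite('pics/c0.png',np.hstack(c))
m=(im.min(2)>150).astype(np.uint8);n,l,s,ce=cv2.connectedComponentsWithStats(m)
for i in range(1,n):
    if s[i,4]>400 and 130<s[i,1]<220 and s[i,0]>280: 
        cs,_=cv2.findContours((l==i).astype(np.uint8),cv2.RETR_EXTERNAL,cv2.CHAIN_APPROX_NONE)
        bx=cv2.boxPoints(cv2.minAreaRect(cs[0])); P=np.array([at_z(a,u,.008) for u in bx]);print(bx,P,P.mean(0),np.linalg.norm(np.diff(P,axis=0),axis=1))
# lamp
for u,v in (((165,107),(70,150)),((300,0),(175,100))): print('lamp',tri(a,u,b,v))
for l in('cover_lug','seat'): 
  for p in viewer.spot_point(a,l):
    for q in viewer.spot_point(b,l): print(l,p['point'],q['point'],*tri(a,p['point'],b,q['point']))
E
```

```text
[[293.4163 152.5656]
 [317.7421 143.8778]
 [336.3167 195.8869]
 [311.9909 204.5747]] [[0.6664 0.3026 0.008 ]
 [0.6887 0.2451 0.008 ]
 [0.5649 0.2007 0.008 ]
 [0.5434 0.2575 0.008 ]] [0.6158 0.2515 0.008 ] [0.0616 0.1315 0.0608]
[[287.7208 219.0914]
 [314.0863 217.2081]
 [318.1523 274.132 ]
 [291.7868 276.0152]] [[0.5084 0.3136 0.008 ]
 [0.5139 0.2524 0.008 ]
 [0.383  0.242  0.008 ]
 [0.3779 0.3024 0.008 ]] [0.4458 0.2776 0.008 ] [0.0615 0.1312 0.0606]
lamp (array([0.7502, 0.5981, 0.2312]), np.float64(0.12853799297716703))
lamp (array([0.8399, 0.2885, 0.2981]), np.float64(0.07538617265678003))
cover_lug [317.3, 173.5] [265.7, 304.4] [ 0.6458  0.2119 -0.2824] 0.057026714346465
cover_lug [317.3, 173.5] [252.9, 205.5] [0.6188 0.2494 0.0274] 0.011233691457574826
cover_lug [137.3, 260.5] [265.7, 304.4] [0.4101 0.6496 0.0314] 0.005509759034289228
cover_lug [137.3, 260.5] [252.9, 205.5] [0.4262 0.6113 0.1896] 0.04090245157262123
seat [400.0, 239.4] [337.3, 182.1] [0.4636 0.0625 0.0466] 0.0001085041351086555
seat [400.0, 239.4] [254.6, 206.2] [ 0.5661  0.1023 -0.0081] 0.22622598164528038
```

View pics/c0.png

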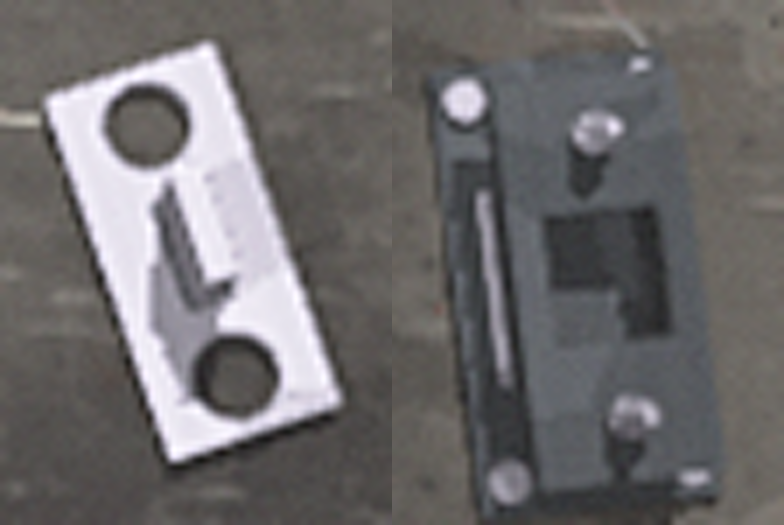

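The crop shows the cover's long axis at about 20° of yaw. The studs are at pixels (397,221) and (402,262). I'll work out the seat pose, the lamp clearance and the move.

```bash
cat >> h.py <<'E'
from scipy.spatial.transform import Rotation as Ro
def delta(X,yaw):
    s=monitor.read_state();R=Ro.from_rotvec(s['tcp_rot']).as_matrix()
    d=R.T@(np.array(X)-s['tool_pos']); y=np.arctan2(R[1,0],R[0,0])
    t=-(yaw-y); t=(t+np.pi/2)%np.pi-np.pi/2
    return d,t
E
python3 - <<'E'
from h import *
from scipy.optimize import least_squares
np.set_printoptions(precision=4,suppress=True)
a=shot('top');b=shot('side')
S=[at_z(a,u,.076) for u in((396.9,221.1),(401.9,261.8))]
d=S[0]-S[1];print('studs',S,np.mean(S,0),np.linalg.norm(d),np.arctan2(d[1],d[0]),[proj(b,s) for s in S])
A=[(165,107),(240,87),(298,10),(60,75)];B=[(175,95),(140,122),(100,138),(50,150),(5,153)]
def f(x):
    r=[]
    for p,L in((a,A),(b,B)):
        for u in L: q=at_z(p,u,x[2]);r.append(np.hypot(*(q[:2]-x[:2]))-x[3])
    return r
r=least_squares(f,[.85,.55,.5,.15],bounds=([0.3,0,.1,.05],[2,2,.9,.4]));print('lamp',r.x,r.fun)
print(delta([.616,.2515,.12],np.arctan2(.0444,.1238)))
E
```

```text
studs [array([0.5019, 0.0765, 0.076 ]), array([0.4137, 0.0668, 0.076 ])] [0.4578 0.0717 0.076 ] 0.08868122813623747 0.10907636367955978 [array([322.2021, 171.6207]), array([355.7153, 174.1289])]
lamp [1.0044 0.5811 0.2983 0.3308] [ 0.0026  0.008  -0.0215 -0.0198  0.0235 -0.0188  0.0063  0.0202 -0.0004]
(array([-0.4747, -0.2087,  0.1113]), np.float64(-0.7331391282932258))
```

>>> step_arm --series '[-0.03,-0.013,0.005,-0.05,-0.08,-0.035,0.012,-0.15,-0.135,-0.06,0.02,-0.26,-0.19,-0.084,0.028,-0.37,-0.245,-0.108,0.036,-0.48,-0.3,-0.132,0.044,-0.59,-0.355,-0.156,0.052,-0.68,-0.41,-0.18,0.06,-0.733]' --gripper 1

```text
time: 1.95
tool_pos: [0.5684, 0.3012, 0.1713]
tcp_rot: [-0.541, 3.094, 0.001]
wrist_force: [0.5, -0.5, -0.3]
width: 1.003
grip_force: 0.0
```

```bash
python3 - <<'E'
from h import *
np.set_printoptions(precision=4,suppress=True)
b=shot('side')
print([(r['point'],r['score'],at_z(b,r['point'],.033)) for r in viewer.spot_point(b,'cover_lug')],proj(b,[.616,.2515,.033]))
print(delta([.616,.2515,.085],np.arctan2(.0444,.1238)),monitor.read_state())
E
```

```text
[([268.0, 302.6], 0.96, array([0.4105, 0.6461, 0.033 ])), ([254.5, 204.4], 0.82, array([0.6181, 0.2544, 0.033 ]))] [255.7538 204.0979]
(array([-0.0276, -0.0586,  0.0854]), np.float64(-0.005023227308224243)) {'time': 2.05, 'q': array([ 0.4436,  0.2483,  1.7386, -0.0025,  1.1552, -1.4655]), 'joint_vel': array([ 0.0712, -0.0212,  0.011 ,  0.064 ,  0.0285,  0.0815]), 'joint_torque': array([ -1.5668, -48.8002, -35.7649,  -0.4158,  -0.2301,  -0.6508]), 'tool_pos': array([0.5704, 0.2977, 0.1703]), 'tcp_rot': array([-0.5304,  3.0963, -0.0037]), 'wrist_force': array([ 0.2117,  1.1925, -0.1423]), 'torque': array([ 0.0223, -0.0102,  0.0588]), 'grip_force': 0.0, 'width': 1.0034780145996522}
```

>>> step_arm --series '[-0.014,-0.03,0.042,0,-0.028,-0.058,0.085,0,-0.028,-0.058,0.085,0]'

```text
time: 2.42
tool_pos: [0.6104, 0.2553, 0.0815]
tcp_rot: [0.533, -3.087, 0.003]
wrist_force: [-0.9, -0.2, -0.0]
width: 1.002
grip_force: 0.0
```

```bash
python3 - <<'E'
from h import *
np.set_printoptions(precision=4,suppress=True)
b=shot('side');a=shot('top')
im=np.hstack([cv2.resize(p['image'][v-50:v+50,u-50:u+50],None,fx=4,fy=4) for p,u,v in((b,256,195),(a,314,172))]);cv2.imwrite('pics/c1.png',im[:,:,::-1])
print(delta([.616,.2515,.016],np.arctan2(.0444,.1238)),monitor.read_state()['tool_pos'])
E
```

```text
(array([-0.0012, -0.0074,  0.0702]), np.float64(-0.0007477521896341877)) [0.6124 0.258  0.0862]
```

View pics/c1.png

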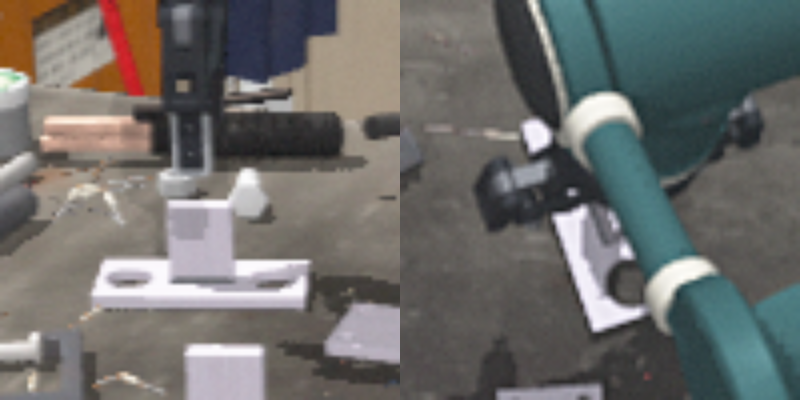

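The tool is over the lug with a finger on either side: in the side crop the finger is at column 193 and the lug at 202. I'll go down and grip.

>>> step_arm --series '[-0.001,-0.006,0.03,0,-0.001,-0.006,0.055,0,-0.001,-0.006,0.068,0,-0.001,-0.006,0.068,0]'

```text
time: 3.02
tool_pos: [0.6155, 0.2531, 0.0187]
tcp_rot: [0.54, -3.095, -0.0]
wrist_force: [-0.4, -0.9, 0.7]
width: 0.998
grip_force: 0.0
```

>>> step_arm --series '[0,0,0,0,0,0,0,0,0,0,0,0,0,0,0,0,0,0,0,0,0,0,0,0]' --gripper 0 --newtons 60

```text
time: 3.78
tool_pos: [0.6163, 0.252, 0.0187]
tcp_rot: [-0.538, 3.095, -0.0]
wrist_force: [0.2, -1.4, 3.2]
width: 0.133
grip_force: 58.8
```

>>> step_arm --series '[0,0,-0.02,0,0,0,-0.06,0,0,0,-0.1,0,0,0,-0.13,0,0,0,-0.13,0]'

```text
time: 4.4
tool_pos: [0.618, 0.2531, 0.1521]
tcp_rot: [-0.537, 3.089, 0.002]
wrist_force: [1.3, 1.5, -4.7]
width: 0.134
grip_force: 59.1
```

```bash
python3 - <<'E'
from h import *
np.set_printoptions(precision=4,suppress=True)
print(delta([.458,.072,.145],.109),monitor.read_state())
E
```

```text
(array([ 0.2118, -0.1165,  0.0057]), np.float64(0.2352917000126733)) {'time': 4.4, 'q': array([ 0.3514,  0.3025,  1.7049,  0.0002,  1.1274, -1.5638]), 'joint_vel': array([-0.0004,  0.0408,  0.0584, -0.0015, -0.0188, -0.0002]), 'joint_torque': array([  0.0322, -54.9771, -36.8514,   0.0025,   0.3784,   0.0001]), 'tool_pos': array([0.618 , 0.2531, 0.1521]), 'tcp_rot': array([-0.537 ,  3.0887,  0.0022]), 'wrist_force': array([ 1.2908,  1.4625, -4.7265]), 'torque': array([ 0.0019, -0.0413, -0.0629]), 'grip_force': 59.08817410469055, 'width': 0.133526206577352}
```

>>> step_arm --series '[0.02,-0.011,0,0.03,0.06,-0.033,0,0.07,0.1,-0.055,0,0.12,0.14,-0.077,0,0.17,0.18,-0.1,0,0.21,0.212,-0.116,0.003,0.235,0.212,-0.116,0.003,0.235,0.212,-0.116,0.003,0.235]'

```text
time: 5.4
tool_pos: [0.4551, 0.0716, 0.1443]
tcp_rot: [0.171, -3.136, -0.001]
wrist_force: [0.7, -0.2, -4.2]
width: 0.133
grip_force: 59.4
```

```bash
python3 - <<'E'
from h import *
np.set_printoptions(precision=4,suppress=True)
b=shot('side');a=shot('top')
im=np.hstack([cv2.resize(p['image'][v-60:v+60,u-50:u+50],None,fx=4,fy=4) for p,u,v in((b,335,160),(a,400,240))]);cv2.imwrite('pics/c2.png',im[:,:,::-1])
for l in('cover_lug','seat'):
  for p,z in((b,0),(a,0)): print(l,[(r['point'],round(r['score'],2)) for r in viewer.spot_point(p,l)])
s=monitor.read_state();print(delta([.458,.072,.069],.109),s['tool_pos'],s['wrist_force'],s['grip_force'],s['width'],s['torque'])
X=s['tool_pos'];print('expected lug centre',proj(b,X+[0,0,.0143]),proj(a,X+[0,0,.0143]))
E
```

```text
cover_lug [([341.9, 144.5], 0.9), ([268.1, 302.7], 0.8)]
cover_lug [([410.9, 242.5], 0.94), ([142.9, 258.4], 0.87)]
seat [([339.0, 186.3], 0.77)]
seat [([400.4, 244.7], 0.69)]
(array([-0.002 , -0.0002,  0.0763]), np.float64(0.0010815746695587158)) [0.456  0.0719 0.1453] [ 0.035   0.397  -3.8135] 59.41823065280914 0.13368310180204426 [0.0076 0.0064 0.0268]
expected lug centre [340.4281 141.9065] [410.1553 240.352 ]
```

View pics/c2.png

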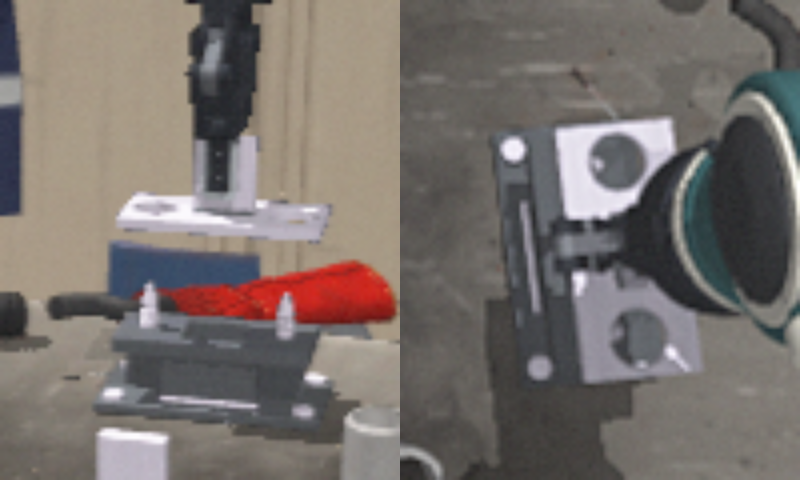

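The side crop shows the plate held level above the box. The stud tips are at (322,171) and (356,173), matching the prediction. The top crop shows the hole rims at (404,220) and (409,264).

```bash
python3 - <<'E'
from h import *
np.set_printoptions(precision=4,suppress=True)
a=shot('top')
H=[at_z(a,u,.1346) for u in((403.9,219.9),(409.1,264.1))];d=H[0]-H[1]
print(H,np.mean(H,0),np.linalg.norm(d),np.arctan2(d[1],d[0]))
s=monitor.read_state();R=Ro.from_rotvec(s['tcp_rot']).as_matrix()
print(s['tool_pos'],R.T@(np.array([.4578,.0717,0])-np.mean(H,0)*[1,1,0]))
E
```

```text
[array([0.4992, 0.077 , 0.1346]), array([0.4089, 0.0678, 0.1346])] [0.454  0.0724 0.1346] 0.090714346388896 0.1020566984081255
[0.4559 0.0718 0.1453] [-0.0037 -0.0011 -0.    ]
```

>>> step_arm --series '[-0.0035,-0.0005,0.01,0,-0.0035,-0.0005,0.025,0,-0.0035,-0.0005,0.04,0,-0.0035,-0.0005,0.054,0,-0.0035,-0.0005,0.064,0,-0.0035,-0.0005,0.07,0,-0.0035,-0.0005,0.074,0,-0.0035,-0.0005,0.074,0]'

```text
time: 6.75
tool_pos: [0.4591, 0.0713, 0.0713]
tcp_rot: [-0.171, 3.137, -0.0]
wrist_force: [-0.1, -0.3, -5.0]
width: 0.135
grip_force: 59.5
```

```bash
python3 - <<'E'
from h import *
b=shot('side')
cv2.imwrite('pics/c3.png',cv2.resize(b['image'][100:220,285:385],None,fx=5,fy=5)[:,:,::-1])
s=monitor.read_state();print(s['tool_pos'],s['wrist_force'])
E
```

```text
[0.45934679 0.07133631 0.07156251] [ 0.44659545  0.39237648 -5.33948238]
```

View pics/c3.png

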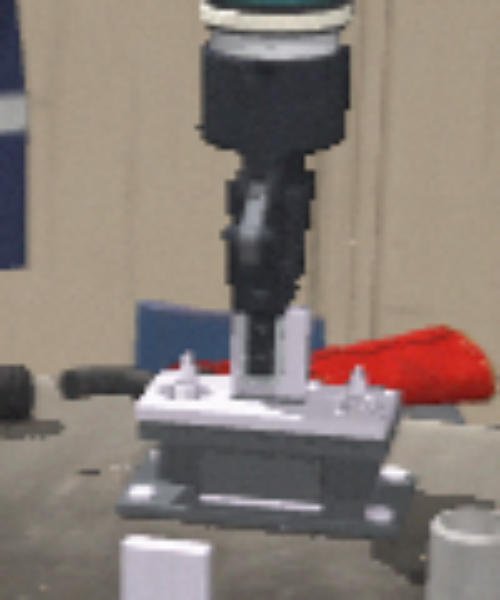

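The studs now stand up through both holes at crop (188,370) and (358,390), and the plate is about 2 mm above the flange. I'll lower it the rest of the way.

>>> step_arm --series '[0,0,0.001,0,0,0,0.002,0,0,0,0.003,0,0,0,0.003,0]'

```text
time: 7.3
tool_pos: [0.4592, 0.0713, 0.0687]
tcp_rot: [-0.171, 3.137, -0.0]
wrist_force: [-1.3, -0.8, -1.1]
width: 0.133
grip_force: 59.8
```

>>> step_arm --series '[0,0,0,0,0,0,0,0,0,0,0,0,0,0,0,0,0,0,0,0,0,0,0,0]' --gripper 0.7

```text
time: 8.05
tool_pos: [0.459, 0.0713, 0.0683]
tcp_rot: [0.171, -3.137, -0.0]
wrist_force: [0.5, -0.3, 0.2]
width: 0.704
grip_force: 0.0
```

>>> step_arm --series '[0,0,-0.015,0,0,0,-0.04,0,0,0,-0.08,0,0,0,-0.12,0,0.03,0,-0.16,0,0.03,0,-0.16,0]'

```text
time: 8.8
tool_pos: [0.4308, 0.0682, 0.2333]
tcp_rot: [-0.171, 3.128, 0.001]
wrist_force: [0.2, 0.3, -0.6]
width: 0.701
grip_force: 0.0
```

```bash
python3 - <<'E'
from h import *
b=shot('side');a=shot('top')
im=np.hstack([cv2.resize(p['image'][v-50:v+50,u-50:u+50],None,fx=4,fy=4) for p,u,v in((b,335,170),(a,400,240))]);cv2.imwrite('pics/c4.png',im[:,:,::-1])
s=monitor.read_state();print(s['tool_pos'],s['wrist_force'],s['width'])
E
```

```text
[0.42961571 0.0681055  0.22937852] [ 0.08728168 -0.06283447 -0.67883289] 0.6997540479013469
```

View pics/c4.png

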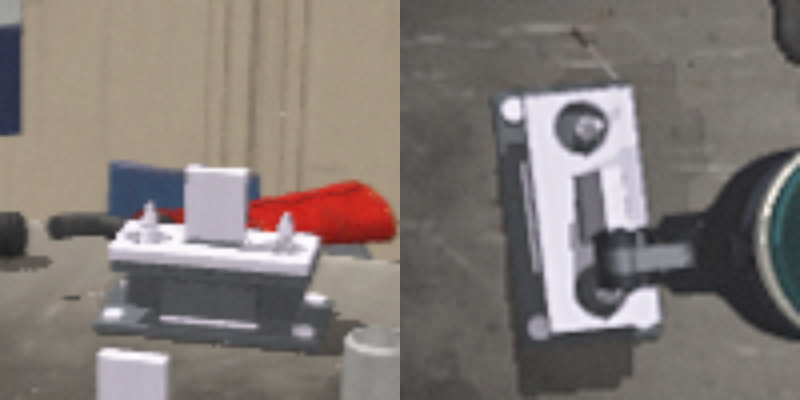

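The cover lies flush on the flange with its lug up and a stud through each hole, at side crop (150,225) and (285,235). The gripper is clear of it.

```bash
python3 -c "
from workcell import job; print(job.finish_job())"
```

```text
the job is handed in; nothing more can be done
None
```

The cover with two large holes is on the box, flush on the flange with the lug up and both studs through the holes. The other plates were not touched, and I handed the job in at about 9 s of the 32 s allowed.

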